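# Take the tested cell out of the interlocked bench tester

## Robot

A 7-joint arm with a two-finger parallel gripper is mounted at the origin on a cart in front of the work surface, level with it; the furniture and walls round the work are solid. World frame = base frame: x ahead of the robot, y to its left, z up, the work surface at z = 0. Lengths are in m, angles in rad, forces in N, time in s.
With the tool pointing down it reaches from about 0.4 to 0.85 m from the base axis. Payload 10.4 kg.
Tool frame: the origin (TCP) lies midway between the tips of the shut fingers; the grasp point (between the pads) lies 19 mm behind it; z points along the fingers, y is the line along which they close (so a half turn about z gives the same grasp; the last joint's range is limited). The gripper opens to 87 mm and grips with 3 to 60 N. Pads are 19 mm wide; open, the fingers measure 117 mm over their backs; the gripper's body (75 mm by 190 mm) begins 51 mm behind the grasp point.
Start: joints at [1.12, 0.332, -0.065, 1.46, 0.022, 1.35, -0.088], TCP at [0.259, -0.569, 0.223] pointing down, gripper open.
Joint ranges: [-2.6, 2.6], [-0.5, 2.12], [-1.47, 1.34], [0.16, 2.42], [-1.27, 4.41], [0.06, 2.06], [-2.6, 2.6]. Speed limits (rad/s): [2.22, 2.22, 2.79, 2.79, 3.14, 3.14, 3.14].

## Interface

Orientations are given as a unit quaternion [x, y, z, w].
In Python, from bench import sensors, eyes, order gives the robot as it stands.
- The arm moves only by the tool arm_command, never from a script. Its argument "steps" is a list of rows, each an object with "rot": the turn, a rotation vector about the world's x, y, z in degrees, a list of three; "slide": the shift along the world's x, y, z in m, a list of three; "grip": the opening, from 0 (shut) to 1 (fully open). A call has exactly 8 rows; each row shifts and turns the commanded pose from where the row before left it; what a row does not reach is not made up. A row lasts 1/8 s, in which the tool goes at most 62.5 mm and 10.7 degrees, less where a joint would pass 70% of its speed; a pose out of reach is approached as far as the arm can. A call with a gripper value outside its range is refused whole. The fingers move at their own pace and stop on an object; "newtons" is the grip in N (left out, the last holds). Time passes only in rows, so rows that do not move let the fingers close, or fill a call up. It gives the time, the measured TCP pose, the force, the opening and the grip force at its end, in the units of the state.
- sensors.read_state(): the state, without advancing time (a new reading comes with each control period).
- eyes.camera(name): name is "scene" or "top"; returns a dict with "pixels" (480x640x3 uint8, red, green, blue), "intrinsics" (3x3 intrinsics, pixels), "pose" (4x4, takes a point from camera to world coordinates). Camera axes: x right, y down, z forward; pixel columns grow to the right and rows downward; lengths in m; the calibration is good to about 2 mm. A picture is of the moment at which its call begins. There is no depth.
- order.close_job(): hands the job in; it is judged then, once.
Trained networks look in a picture, given as the dict that the camera call returned (one of the last four; its "shot" number tells which), for a name from the list of things; names that differ only in an ending like _2 or _b are one class to them, and where a whole thing is asked for, a point or a joint stands for the part that bears it (a point fixed in the world has none). Each returns a list of dicts, best first, with "conf" (0 to 1); they miss things now and then, are a little off and sometimes report something else, mostly with a low value. They report only what shows in the picture. A call takes as long as a camera call.
- eyes.look_for(name, picture): "bbox" ([left, top, right, bottom] in pixels, round what is visible of it).
The state is a dict: "time": time; "joint_positions": joint angles; "joint_vel": joint speeds; "joint_torque": joint torques, N m; "ee_pos": TCP position; "eef_rot": TCP orientation; "ft_force": force on the tool from outside, world axes, zero at the start; "torque": the same for the moment, N m; "width": finger opening in m; "grip_force": force on a finger pad.
Only numpy, scipy, OpenCV 4.12 (cv2) and the standard library are available. Lean on these libraries where they do the work, as an engineer would, in place of code of your own. Each camera call takes 0.05 s, during which the arm holds its last target. There are 200 camera calls.

## Task

The cell in the bench tester has finished its test. Turn the isolator off, which frees the drawer latch, swing the latch's hook fully off its stud, pull the drawer fully open by its handle, and lift the cell out and lay it down in a groove of the black cell tray. Leave the isolator off, the latch released and the drawer open, and do not push the other things on the bench about.

Things in the scene. Friction and masses are not known exactly. Their poses are not given: they have to be found in the camera images.
- console: Grey sheet-metal bench tester, fixed; 230 wide, 190 deep, 168 high (mm), two terminal posts 21 higher at the back. Origin: centre of its underside; +x to its back, +y to its left seen from the front. Its sloped panel starts at x = -90, height 76, and rises to the back at 35 degrees from level for 160 up the slope. Isolator (left) and latch (right) stand on it side by side; the drawer is below.
- panel_mid (a point): Point on the panel midway between isolator shaft (y +44) and latch shaft (y -44), 66 up the slope; axes as the console's. Both shafts stand square to the panel and carry scalloped steel discs of 50 radius, their tops 8 above the panel. The discs overlap: the isolator's rim lies in the latch disc's hollow and blocks the latch until the isolator is off.
- isolator_grip (a point): Grip point on the isolator's shaft, 40 above the panel. Black plastic bar handle 60 long, 13 wide, from 15 to 46 above the panel, pointed nose; hub below it 34 across. z: out of the panel along the shaft (leans 35 degrees from vertical, to the front); x: along the bar to its nose, turning with it: up the slope to the engraved stroke at joint 0, left to the engraved ring at 1.40.
- isolator (a joint): Angle of the isolator (rad): 0 = on, 1.40 = off, at its stop. Grows anticlockwise seen from in front of the panel (right-handed about the grip point's z). Stays where it is left; 0.1 N m of friction. May start up to 0.3. Once the latch is turned away it is locked at off (0.2 rad of play).
- latch_grip (a point): Grip point on the latch's shaft, 40 above the panel. Bare steel bar handle 46 long, 12 wide, from 15 to 46 above the panel; hub below it 26 across. From its disc a flat steel hook reaches 90 down the slope, over the panel's front edge, round a stud on the drawer front. z: out of the panel along the shaft; x: along the bar, away from the hook, straight up the slope at joint 0.
- latch (a joint): Angle of the latch (rad): 0 = hooked on the drawer's stud, 1.40 = released, at its stop, the hook out to the right. Grows anticlockwise seen from in front of the panel (right-handed about the grip point's z). Stays where it is left; 0.1 N m of friction. Blocked (0.07 rad of play) until the isolator is within 0.1 rad of 1.40.
- drawer_pull (a point): Middle of the drawer's handle: a level round steel bar 10 in diameter and 74 long, parallel to the console's front, its centre 36 in front of the drawer front (31 clear behind the bar) and 40 above the bench. Axes are the console's; it moves with the drawer.
- drawer (a joint): How far the drawer is out (m): 0 = shut, 0.120 = fully out, at its stop. Slides along the console's -x with about 2 N of friction; stays where it is left. Inside it is 144 wide and 147 long; floor 18 above the bench, top of the front 63, of the side walls 47. Its front carries a steel stud, on the right, up to 82 above the bench.
- cell: The loose cell, a cylinder 18 in diameter and 64 long, 0.04 to 0.07 kg, lying along its y. Origin 9 from its axis, at mid-length; use cell_mid for its centre.
- cell_mid (a point): Centre of the cell, y along its axis. It lies across the drawer (along the console's y, either way round) in a cradle 45 behind the panel's front edge while the drawer is shut, centre 43 above the bench, on two slotted saddles 8 thick, 39 apart, that reach up to its axis; the 39 between them is free on both sides down to the drawer floor.
- cell_tray: Open black plastic tray, fixed, 100 (x) by 130 (y) by 24 high; walls 3, floor 4 above the bench. Origin: centre of its underside. Four ribs along its x, 4 wide, 5 above the floor, at y = -36, -12, 12, 36, make five grooves about 20 wide and 94 long, the middle one at y = 0. A cell in a groove lies along the tray's x, its centre 13 above the underside.
- tip_cleaner: Bystander: a round black tip-cleaner pot filled with brass wool, 68 across and 39 high, loose.
- caliper: Bystander: a grey steel caliper lying flat, 51 x 153 x 12, loose.
- cell_pack: Bystander: a blue shrink-wrapped cell pack with two plug leads, 66 x 144 x 40, loose.

How it is judged:
By the outcome, as a careful person would: the job done as asked, in the order asked, and still so for the second after the job is handed in, with the robot touching nothing.
It also fails if it takes over 67 s, if anything falls off the work surface, if the arm or the gripper's body presses on something with over 40 N, if the wrist force passes 120 N, or if a joint passes its speed limit or range.

## Working session

There is one attempt and no reset: what is moved stays moved. The work goes in short steps, Python scripts to look and compute and a tool call to move; the robot and the scene stay as the last step left them, time stands still between calls to the robot, and variables do not carry over. Pictures are saved under pics/ and viewed, at most 10 in all, crops included, and the job is handed in when it is done.

Besides the shell and the picture viewer there is one more tool, called after "Request:" as name(argument=value, ...), one argument or row to a line, values as JSON. arm_command: Moves the arm, as the interface text tells. Its arguments: {"type":"object","properties":{"steps":{"type":"array","items":{"type":"object","properties":{"rot":{"type":"array","items":{"type":"number"}},"slide":{"type":"array","items":{"type":"number"}},"grip":{"type":"number"}}}},"newtons":{"type":"number"}},"required":["steps"]}

```bash
mkdir -p pics; ls
python3 - <<'E'
from bench import sensors, eyes
import cv2
s=sensors.read_state(); print(s['time'],s['ee_pos'],s['eef_rot'],s['width'])
for n in ("scene","top"):
    p=eyes.camera(n); cv2.imwrite(f"pics/{n}0.png",p["pixels"][:,:,::-1])
    print(n,p["intrinsics"].tolist(),p["pose"].round(4).tolist())
    for k in ("console","isolator_grip","latch_grip","drawer_pull","cell","cell_tray","tip_cleaner","caliper","cell_pack"):
        print(k,[( [round(float(x)) for x in d["bbox"]],round(d["conf"],2)) for d in eyes.look_for(k,p)[:2]])
E
```

```text
pics
0.0 [ 0.25913863 -0.56832683  0.22174877] [ 9.77206361e-01  2.12290433e-01 -1.77496495e-04 -6.85040778e-04] 0.086964141710543
scene [[434.1259510325044, 0.0, 316.6742513465385], [0.0, 434.1259510325044, 230.53143220366346], [0.0, 0.0, 1.0]] [[-0.7214, -0.3748, 0.5823, 0.016], [-0.6921, 0.3638, -0.6234, 0.5935], [0.0218, -0.8527, -0.5219, 0.6439], [0.0, 0.0, 0.0, 1.0]]
console [([217, 172, 342, 288], 0.88)]
isolator_grip [([255, 208, 298, 250], 0.75)]
latch_grip [([290, 202, 331, 250], 0.93)]
drawer_pull [([269, 238, 339, 285], 0.56)]
cell [([257, 211, 300, 244], 0.22)]
cell_tray [([408, 227, 453, 268], 0.63), ([271, 238, 339, 288], 0.56)]
tip_cleaner [([208, 348, 248, 390], 0.71), ([269, 238, 338, 284], 0.44)]
caliper [([358, 205, 382, 227], 0.78)]
cell_pack [([105, 300, 182, 352], 0.7), ([211, 348, 249, 390], 0.3)]
top [[535.094552032086, 0.0, 310.8687465308191], [0.0, 535.094552032086, 236.98368509770762], [0.0, 0.0, 1.0]] [[0.0079, -0.989, 0.148, 0.396], [-1.0, -0.0071, 0.006, -0.0096], [-0.0049, -0.148, -0.989, 1.4114], [0.0, 0.0, 0.0, 1.0]]
console [([274, 138, 371, 247], 0.72)]
isolator_grip [([281, 183, 322, 221], 0.67)]
latch_grip [([317, 186, 358, 239], 0.84)]
drawer_pull [([276, 224, 358, 249], 0.69)]
cell [([319, 186, 357, 242], 0.42)]
cell_tray [([407, 268, 470, 318], 0.68)]
tip_cleaner [([180, 265, 208, 289], 0.82)]
caliper [([417, 204, 475, 227], 0.75)]
cell_pack [([152, 176, 208, 211], 0.82)]
```

Run:
```python
import cv2
a=cv2.imread("pics/top0.png")[120:340,140:500]; b=cv2.imread("pics/scene0.png")[150:300,200:470]
cv2.imwrite("pics/t0c.png",cv2.resize(a,(800,489),interpolation=cv2.INTER_CUBIC)); cv2.imwrite("pics/s0c.png",cv2.resize(b,(800,444),interpolation=cv2.INTER_CUBIC))
```

```text
(no output)
```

View pics/t0c.png

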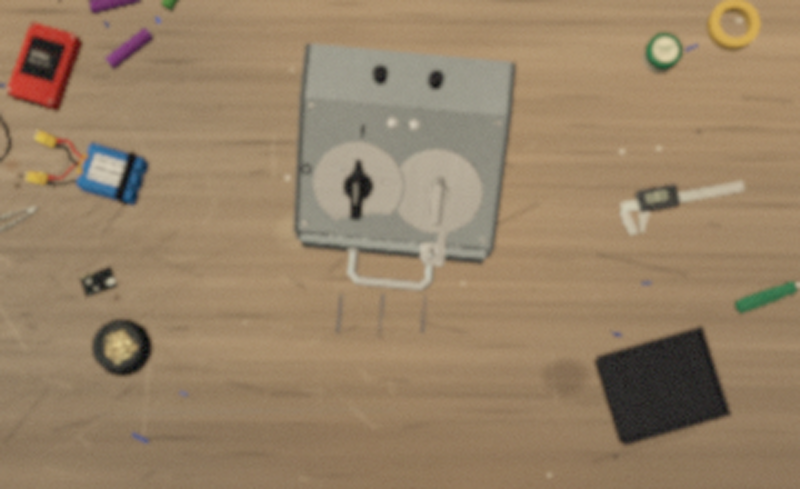

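View pics/s0c.png

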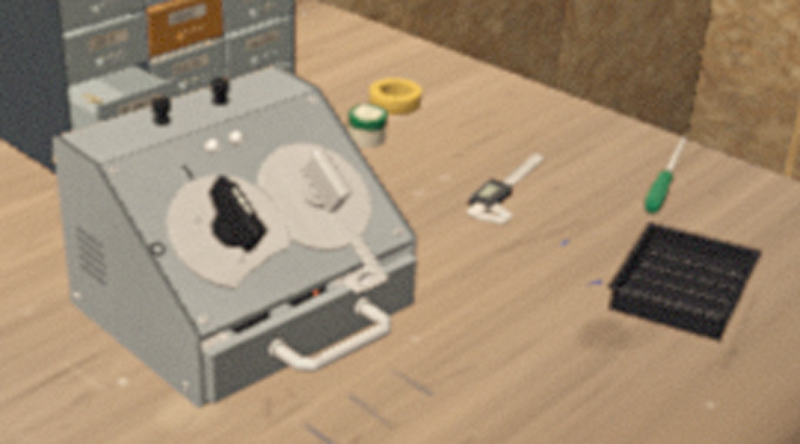

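The top crop shows the console (front edge about (300,235)–(488,258)), the isolator bar (358,160)–(356,217), the latch bar around (438,190) and the handle bar (352,280)–(428,288). The tray's rim corners are (597,360), (701,329), (729,413) and (622,443). The scene crop agrees: console left-back edge at x≈60, tray at right. I'll fit the poses from these points.

```bash
cat > h.py <<'E'
import numpy as np
from bench import eyes
from scipy.optimize import least_squares
from scipy.spatial.transform import Rotation as R
C35,S35=np.cos(np.radians(35)),np.sin(np.radians(35))
def proj(p,c):
    q=(np.atleast_2d(p)-c["pose"][:3,3])@c["pose"][:3,:3]; u=q@c["intrinsics"].T; return u[:,:2]/u[:,2:]
def panel(up,y,h): return [-.090+up*C35-h*S35,y,.076+up*S35+h*C35]
def W(v,p):
    c,s=np.cos(v[2]),np.sin(v[2]); p=np.atleast_2d(p); return np.c_[v[0]+c*p[:,0]-s*p[:,1],v[1]+s*p[:,0]+c*p[:,1],p[:,2]]
def fit(cors,v0):
    f=lambda v:np.concatenate([(proj(W(v,[p for p,_ in cs]),c)-np.array([u for _,u in cs])).ravel() for c,cs in cors])
    r=least_squares(f,v0,loss="soft_l1"); return r.x,f(r.x)
tc=lambda x,y:(140+x/2.2222,120+y/2.2222)
sc=lambda x,y:(200+x/2.963,150+y/2.963)
E
python3 - <<'E'
from h import *
t=eyes.camera("top"); s=eyes.camera("scene")
T=[((.095,.115,.168),tc(307,44)),((.095,-.115,.168),tc(514,63)),((.041,.115,.168),tc(305,98)),((.041,-.115,.168),tc(509,117)),
(panel(.066,.044,.046),tc(357,188)),(panel(.066,-.044,.046),tc(438,193)),((-.131,0,.04),tc(390,284)),((-.09,.115,.076),tc(299,233))]
S=[((.095,.115,.168),sc(57,140)),((.095,.115,0),sc(75,298)),((-.095,.115,0),sc(203,403)),((.095,-.115,.168),sc(293,72)),((.041,.115,.168),sc(98,163)),((-.09,.115,.076),sc(200,335)),((-.09,-.115,.076),sc(415,240))]
v,r=fit([(t,T),(s,S)],[.6,0,0]); print("console",v.round(4),r.reshape(-1,2).round(1).tolist())
T2=[((.05,.065,.024),tc(597,360)),((.05,-.065,.024),tc(701,329)),((-.05,-.065,.024),tc(729,413)),((-.05,.065,.024),tc(622,443))]
w,r=fit([(t,T2)],[.3,-.3,.3]); print("tray",w.round(4),r.reshape(-1,2).round(1).tolist())
for a in (0,.1,.2,.3):
    n=[np.array(panel(.066+k*np.cos(a),.044+k*np.sin(a),.046)) for k in (.03,-.03)]
    q=(proj(W(v,n),t)-[140,120])*2.2222; print(a,q.round().tolist())
for nm,up,y in (("iso",.066,.044),("lat",.066,-.044)): print(nm,W(v,panel(up,y,.04)).round(4))
print("handle",W(v,(-.131,0,.04)).round(4),"cell0",W(v,(-.045,0,.043)).round(4), "panel z axis",W([0,0,v[2]],(-S35,0,C35)).round(4))
E
```

```text
console [ 0.7107 -0.0267 -0.0897] [[-0.2, 1.3], [1.6, 1.6], [-1.7, -1.4], [2.1, -1.0], [0.2, 4.3], [0.2, 5.5], [0.6, -2.7], [-2.0, -2.0], [0.4, -0.7], [0.5, 4.0], [0.4, 4.9], [-3.8, -2.1], [-1.4, -0.1], [-1.1, 0.1], [1.0, -1.7]]
tray [ 0.4581 -0.3301  0.285 ] [[-0.5, -0.1], [0.5, 0.1], [0.1, -0.3], [-0.1, 0.2]]
0 [[359.0, 172.0], [355.0, 223.0]]
0.1 [[357.0, 172.0], [358.0, 223.0]]
0.2 [[354.0, 172.0], [361.0, 223.0]]
0.3 [[351.0, 172.0], [364.0, 222.0]]
iso [[0.656  0.0224 0.1466]]
lat [[ 0.6481 -0.0653  0.1466]]
handle [[ 0.5802 -0.015   0.04  ]] cell0 [[ 0.6658 -0.0227  0.043 ]] panel z axis [[-0.5713  0.0514  0.8192]]
```

Run:
```python
from h import *
import cv2
t=eyes.camera("top"); s=eyes.camera("scene")
T=[((.095,.115,.168),tc(307,44)),((.095,-.115,.168),tc(514,63)),((.041,.115,.168),tc(305,98)),((.041,-.115,.168),tc(509,117)),
(panel(.066-.03,.044,.046),tc(356,219)),((-.131,0,.04),tc(390,284))]
S=[((.095,.115,.168),sc(57,140)),((.095,.115,0),sc(75,298)),((-.095,.115,0),sc(203,403)),((.095,-.115,.168),sc(293,72)),((.041,.115,.168),sc(98,163)),((-.09,.115,.076),sc(200,335)),((-.09,-.115,.076),sc(415,240))]
v,r=fit([(t,T),(s,S)],[.6,0,0]); print("console",v.round(4),r.reshape(-1,2).round(1).tolist())
for nm,c,o,k,sz in (("t",t,(255,120),7,(800,560)),("s",s,(210,165),5.5,(800,600))):
    M=np.float32([[k,0,-o[0]*k],[0,k,-o[1]*k]])
    im=cv2.warpAffine(np.ascontiguousarray(c["pixels"][:,:,::-1]),M,sz if nm=="t" else (750,700))
    im=im[:600]
    def L(pts,col):
        q=((proj(W(v,pts),c)-o)*k+k/2).astype(np.int32); cv2.polylines(im,[q],False,col,1)
    for y in (.115,-.115): L([(.095,y,0),(-.095,y,0),(-.095,y,.076),(-.09,y,.076),(.041,y,.168),(.095,y,.168),(.095,y,0)],(0,0,255))
    for p in ((.095,.168),(.041,.168),(-.09,.076),(-.095,0)): L([(p[0],y,p[1]) for y in (-.115,.115)],(0,0,255))
    for y in (.044,-.044):
        L([panel(.066+.05*np.cos(a),y+.05*np.sin(a),.008) for a in np.linspace(0,6.3,50)],(0,255,0))
        for h in (.015,.046): L([panel(.096,y,h),panel(.036,y,h)],(255,0,0))
    L([(-.131,-.037,.04),(-.131,.037,.04)],(0,255,255))
    cv2.imwrite(f"pics/ov_{nm}.png",im)
```

```text
console [ 0.7101 -0.0266 -0.0954] [[-0.0, 1.3], [1.8, 2.1], [-1.6, -1.5], [2.1, -0.6], [-0.5, 1.7], [0.3, -2.6], [0.5, -0.8], [0.6, 4.0], [0.1, 5.0], [-3.4, -2.0], [-1.4, -0.2], [-1.4, 0.2], [1.2, -1.4]]
```

View pics/ov_t.png

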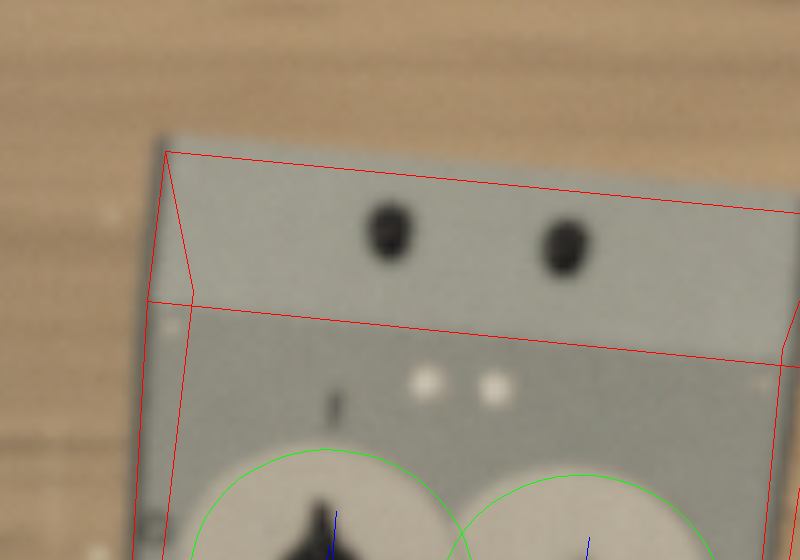

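View pics/ov_s.png

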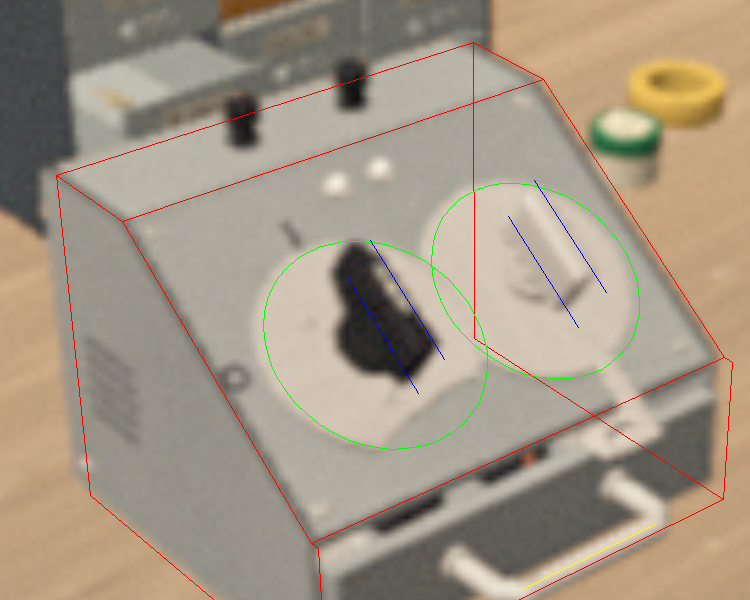

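The overlays show the model about 1–2 px too near and too far right. The true isolator disc edge is at 255 against 263 in the scene view, and the top-view back edge is 14 px (zoomed) further back. I'll refine by edge alignment.

Run:
```python
from h import *
import cv2
from scipy.optimize import minimize
from scipy.ndimage import map_coordinates
cams=[eyes.camera("top"),eyes.camera("scene")]
def grad(c,sg):
    g=cv2.GaussianBlur(c["pixels"],(0,0),sg).astype(float); m=0
    for i in range(3): m=np.maximum(m,np.hypot(cv2.Sobel(g[:,:,i],6,1,0),cv2.Sobel(g[:,:,i],6,0,1)))
    return np.minimum(m,np.percentile(m,97))
def seg(a,b): return np.linspace(a,b,60)
top=[seg((.095,.115,.168),(.095,-.115,.168)),seg((.041,.115,.168),(-.09,.115,.076)),seg((.041,.115,.168),(.041,-.115,.168)),seg((.041,-.115,.168),(-.09,-.115,.076))]
sce=[seg((.095,.115,.168),(.041,.115,.168)),seg((.041,.115,.168),(-.09,.115,.076)),seg((.041,.115,.168),(.041,-.115,.168)),seg((.041,-.115,.168),(-.09,-.115,.076)),seg((.095,.115,0),(.095,.115,.168)),seg((-.095,.115,0),(.095,.115,0))]
d=[np.array([panel(.066+.05*np.cos(a),.044+.05*np.sin(a),.008) for a in np.linspace(0,2.8,60)]),np.array([panel(.066+.05*np.cos(a),-.044+.05*np.sin(a),.008) for a in np.linspace(-2.6,.9,60)])]
for sg in (3,1.2):
    G=[grad(c,sg) for c in cams]
    def f(x,per=False):
        out=[np.mean(map_coordinates(g/g.max(),proj(W(x,np.vstack(L+d)),c).T[::-1],order=1)) for g,c,L in zip(G,cams,(top,sce))]
        return out if per else -sum(out)
    if sg==3: v=np.array([.713,-.0255,-.0954])
    sim=np.array([v]+[v+e for e in np.diag([.004,.004,.02])])
    r=minimize(f,v,method="Nelder-Mead",options=dict(initial_simplex=sim,xatol=1e-4)); v=r.x; print(sg,v.round(4),f(v,1))
np.save("con.npy",v)
# panel orientation target
R0=R.from_quat([.977206361,.212290433,-1.77e-4,-6.85e-4])
c,s=np.cos(v[2]),np.sin(v[2]); A=np.array([[c,-s,0],[s,c,0],[0,0,1]])
n=A@[-S35,0,C35];u=A@[C35,0,S35];y=A@[0,1,0]
Rp=R.from_matrix(np.c_[u,-y,-n]); print("rotvec to panel deg",(Rp*R0.inv()).as_rotvec(degrees=True).round(1))
for nm,yy in (("iso",.044),("lat",-.044)):
    print(nm,[W(v,panel(.066,yy,h)).round(4).tolist() for h in (.021,.071,.121)])
print("n",n.round(3),"handle",W(v,(-.131,0,.04)).round(4))
```

```text
3 [ 0.7134 -0.0269 -0.1228] [np.float64(0.40867580072632376), np.float64(0.34622478704053705)]
1.2 [ 0.7126 -0.0248 -0.1028] [np.float64(0.4848525134771707), np.float64(0.32191144240131764)]
rotvec to panel deg [  5.7 -35.  -29.5]
iso [[[0.6694, 0.0239, 0.1311]], [[0.6408, 0.0269, 0.172]], [[0.6123, 0.0298, 0.213]]]
lat [[[0.6603, -0.0636, 0.1311]], [[0.6318, -0.0607, 0.172]], [[0.6033, -0.0577, 0.213]]]
n [-0.571  0.059  0.819] handle [[ 0.5823 -0.0113  0.04  ]]
```

Request:
arm_command(
  steps=[
    {"rot": [0.36, -2.19, -1.84], "slide": [0.022, 0.0374, 0.004], "grip": 1},
    {"rot": [0.36, -2.19, -1.84], "slide": [0.022, 0.0374, 0.004], "grip": 1},
    {"rot": [0.36, -2.19, -1.84], "slide": [0.022, 0.0374, 0.004], "grip": 1},
    {"rot": [0.36, -2.19, -1.84], "slide": [0.022, 0.0374, 0.004], "grip": 1},
    {"rot": [0.36, -2.19, -1.84], "slide": [0.022, 0.0374, 0.004], "grip": 1},
    {"rot": [0.36, -2.19, -1.84], "slide": [0.022, 0.0374, 0.004], "grip": 1},
    {"rot": [0.36, -2.19, -1.84], "slide": [0.022, 0.0374, 0.004], "grip": 1},
    {"rot": [0.36, -2.19, -1.84], "slide": [0.022, 0.0374, 0.004], "grip": 1},
  ],
  newtons=25,
)

```text
time: 2.3
ee_pos: [0.4359, -0.2682, 0.2549]
eef_rot: [0.984, 0.083, 0.154, 0.008]
ft_force: [0.8, 0.0, -0.3]
width: 0.0871
grip_force: 0.0
```

Request:
arm_command(
  steps=[
    {"rot": [0.36, -2.19, -1.84], "slide": [0.022, 0.0374, -0.004], "grip": 0.7},
    {"rot": [0.36, -2.19, -1.84], "slide": [0.022, 0.0374, -0.004], "grip": 0.7},
    {"rot": [0.36, -2.19, -1.84], "slide": [0.022, 0.0374, -0.004], "grip": 0.7},
    {"rot": [0.36, -2.19, -1.84], "slide": [0.022, 0.0374, -0.004], "grip": 0.7},
    {"rot": [0.36, -2.19, -1.84], "slide": [0.022, 0.0374, -0.004], "grip": 0.7},
    {"rot": [0.36, -2.19, -1.84], "slide": [0.022, 0.0374, -0.004], "grip": 0.7},
    {"rot": [0.36, -2.19, -1.84], "slide": [0.022, 0.0374, -0.004], "grip": 0.7},
    {"rot": [0.36, -2.19, -1.84], "slide": [0.022, 0.0374, -0.004], "grip": 0.7},
  ],
)

```text
time: 3.3
ee_pos: [0.6109, 0.0296, 0.2229]
eef_rot: [0.952, -0.049, 0.301, 0.016]
ft_force: [-0.0, -2.7, -0.5]
width: 0.0608
grip_force: 0.0
```

```bash
cat >> h.py <<'E'
from bench import sensors
v=np.load("con.npy"); c_,s_=np.cos(v[2]),np.sin(v[2]); A=np.array([[c_,-s_,0],[s_,c_,0],[0,0,1]])
n=A@[-S35,0,C35];u=A@[C35,0,S35];yc=A@[0,1,0]
Rp=R.from_matrix(np.c_[u,-yc,-n])
def to(pos,Rt):
    s=sensors.read_state(); print("t",round(s["time"],2),"ee",s["ee_pos"].round(4) if hasattr(s["ee_pos"],"round") else s["ee_pos"],"F",np.round(s["ft_force"],1),"w",round(float(s["width"]),4),"q",np.round(s["joint_positions"],2))
    print("slide",(np.array(pos)-s["ee_pos"]).round(4),"rot",(Rt*R.from_quat(s["eef_rot"]).inv()).as_rotvec(degrees=True).round(2))
E
python3 -c "
from h import *
to(W(v,panel(.066,.044,.021))[0],Rp)"
```

```text
t 3.3 ee [0.6109 0.0296 0.2229] F [-0.  -2.7 -0.5] w 0.0608 q [ 0.79 -0.07 -0.97  2.03  0.2   0.58 -2.  ]
slide [ 0.0584 -0.0056 -0.0918] rot [ 0.04  0.12 -0.02]
```

Request:
arm_command(
  steps=[
    {"rot": [-5.71, 0.59, 8.19], "slide": [0, 0, 0], "grip": 0.7},
    {"rot": [0, 0, 0], "grip": 0.7},
    {"rot": [0, 0, 0], "grip": 0.7},
    {"rot": [0, 0, 0], "grip": 0.7},
    {"rot": [0, 0, 0], "grip": 0.7},
    {"rot": [0, 0, 0], "grip": 0.7},
    {"rot": [0, 0, 0], "grip": 0.7},
    {"rot": [0, 0, 0], "grip": 0.7},
  ],
)

```text
schema error: expected keys rot, slide, grip
```

```bash
python3 -c "
from h import *
to(W(v,panel(.066,.044,.021))[0],Rp)"
```

```text
t 3.3 ee [0.6109 0.0296 0.2229] F [-0.  -2.7 -0.5] w 0.0608 q [ 0.79 -0.07 -0.97  2.03  0.2   0.58 -2.  ]
slide [ 0.0584 -0.0056 -0.0918] rot [ 0.04  0.12 -0.02]
```

Request:
arm_command(
  steps=[
    {"rot": [-5.71, 0.59, 8.19], "slide": [0, 0, 0], "grip": 0.7},
    {"rot": [0, 0, 0], "slide": [0, 0, 0], "grip": 0.7},
    {"rot": [0, 0, 0], "slide": [0, 0, 0], "grip": 0.7},
    {"rot": [5.71, -0.59, -8.19], "slide": [0, 0, 0], "grip": 0.7},
    {"rot": [0, 0, 0], "slide": [0, 0, 0], "grip": 0.7},
    {"rot": [-5.71, 0.59, 8.19], "slide": [0, 0, 0], "grip": 0.7},
    {"rot": [0, 0, 0], "slide": [0, 0, 0], "grip": 0.7},
    {"rot": [0, 0, 0], "slide": [0, 0, 0], "grip": 0.7},
  ],
)

```text
time: 4.3
ee_pos: [0.6104, 0.0279, 0.2226]
eef_rot: [0.953, 0.034, 0.298, 0.042]
ft_force: [0.3, 0.6, -0.2]
width: 0.0606
grip_force: 0.0
```

```bash
python3 -c "
from h import *
to(W(v,panel(.066,.044,.021))[0],Rp)"
```

```text
t 4.3 ee [0.6104 0.0279 0.2226] F [ 0.3  0.6 -0.2] w 0.0606 q [ 0.78 -0.07 -0.95  2.03  0.2   0.58 -1.82]
slide [ 0.059  -0.004  -0.0915] rot [ 5.68 -0.59 -8.12]
```

Request:
arm_command(
  steps=[
    {"rot": [2, -0.2, -2.85], "slide": [0.0118, -0.0008, -0.0183], "grip": 0.7},
    {"rot": [2, -0.2, -2.85], "slide": [0.0118, -0.0008, -0.0183], "grip": 0.7},
    {"rot": [0, 0, 0], "slide": [0.0118, -0.0008, -0.0183], "grip": 0.7},
    {"rot": [0, 0, 0], "slide": [0.0118, -0.0008, -0.0183], "grip": 0.7},
    {"rot": [0, 0, 0], "slide": [0.0118, -0.0008, -0.0183], "grip": 0.7},
    {"rot": [0, 0, 0], "slide": [0, 0, 0], "grip": 0},
    {"rot": [0, 0, 0], "slide": [0, 0, 0], "grip": 0},
    {"rot": [0, 0, 0], "slide": [0, 0, 0], "grip": 0},
  ],
)

```text
time: 5.3
ee_pos: [0.6696, 0.024, 0.1322]
eef_rot: [0.953, -0.023, 0.3, 0.024]
ft_force: [0.3, 0.0, 0.1]
width: 0.0391
grip_force: 0.0
```

```bash
python3 -c "
from h import *
to(W(v,panel(.066,.044,.021))[0],Rp)
import cv2
p=eyes.camera('scene');cv2.imwrite('pics/s1.png',cv2.resize(p['pixels'][130:310,180:420,::-1],(800,600),interpolation=2))"
```

```text
t 5.3 ee [0.6696 0.024  0.1322] F [0.3 0.  0.1] w 0.0391 q [ 0.62  0.26 -0.89  1.99  0.82  0.51 -2.44]
slide [-0.0002 -0.0001 -0.0011] rot [ 1.78 -0.12 -2.52]
```

View pics/s1.png

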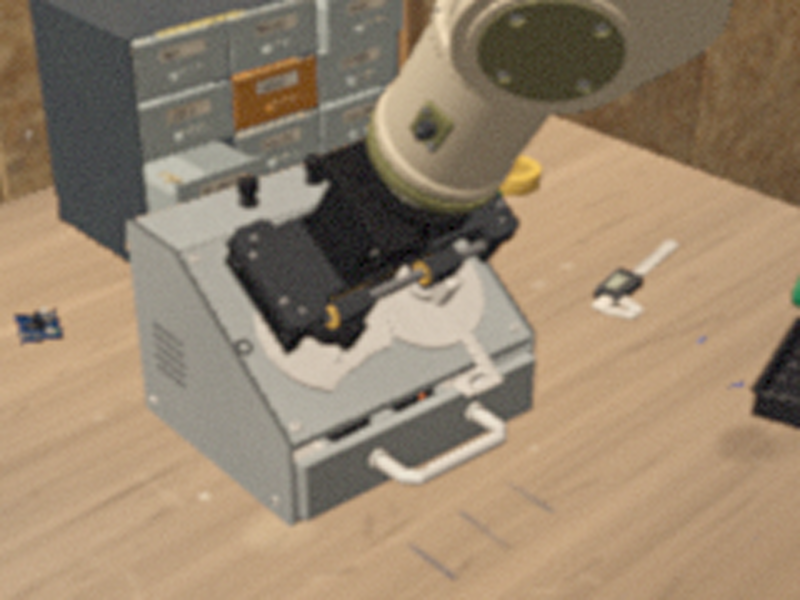

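The gripper straddles the isolator bar (around pixel (330,300)). Next I'll close on it and start turning.

Request:
arm_command(
  steps=[
    {"rot": [0, 0, 0], "slide": [0, 0, 0], "grip": 0},
    {"rot": [0, 0, 0], "slide": [0, 0, 0], "grip": 0},
    {"rot": [0, 0, 0], "slide": [0, 0, 0], "grip": 0},
    {"rot": [0, 0, 0], "slide": [0, 0, 0], "grip": 0},
    {"rot": [0, 0, 0], "slide": [0, 0, 0], "grip": 0},
    {"rot": [-2.86, 0.3, 4.1], "slide": [0, 0, 0], "grip": 0},
    {"rot": [-4, 0.41, 5.73], "slide": [0, 0, 0], "grip": 0},
    {"rot": [-4, 0.41, 5.73], "slide": [0, 0, 0], "grip": 0},
  ],
)

```text
time: 6.35
ee_pos: [0.6694, 0.0261, 0.1312]
eef_rot: [0.944, 0.137, 0.292, 0.072]
ft_force: [-1.9, 8.9, 1.1]
width: 0.0129
grip_force: 25.0
```

```bash
python3 -c "
from h import *
to(W(v,panel(.066,.044,.021))[0],R.from_rotvec(1.40*n)*Rp);print(sensors.read_state()['torque'],sensors.read_state()['grip_force'])"
```

```text
t 6.35 ee [0.6694 0.0261 0.1312] F [-1.9  8.9  1.1] w 0.0129 q [ 0.67  0.28 -0.94  1.99  0.85  0.52 -2.13]
slide [-0.0001 -0.0021 -0.0001] rot [-33.11   3.35  47.3 ]
[1.82115796 0.86351839 0.92512169] 24.998037191689946
```

Request:
arm_command(
  steps=[
    {"rot": [-4.9, 0.5, 7.0], "slide": [0, 0.001, 0], "grip": 0},
    {"rot": [-4.9, 0.5, 7.0], "slide": [0, 0.001, 0], "grip": 0},
    {"rot": [-4.9, 0.5, 7.0], "slide": [0, 0, 0], "grip": 0},
    {"rot": [-4.9, 0.5, 7.0], "slide": [0, 0, 0], "grip": 0},
    {"rot": [-4.9, 0.5, 7.0], "slide": [0, 0, 0], "grip": 0},
    {"rot": [-4.9, 0.5, 7.0], "slide": [0, 0, 0], "grip": 0},
    {"rot": [-4.0, 0.4, 5.8], "slide": [0, 0, 0], "grip": 0},
    {"rot": [0, 0, 0], "slide": [0, 0, 0], "grip": 0},
  ],
)

```text
time: 7.35
ee_pos: [0.6674, 0.0287, 0.1294]
eef_rot: [0.758, 0.58, 0.219, 0.205]
ft_force: [-16.1, 7.9, 5.1]
width: 0.0129
grip_force: 25.0
```

```bash
python3 -c "
from h import *
to(W(v,panel(.066,.044,.021))[0],R.from_rotvec(1.40*n)*Rp);print(sensors.read_state()['torque'],sensors.read_state()['grip_force'])"
```

```text
t 7.35 ee [0.6674 0.0287 0.1294] F [-16.1   7.9   5.1] w 0.0129 q [ 0.79  0.34 -1.1   1.99  0.97  0.58 -1.18]
slide [ 0.002  -0.0048  0.0016] rot [ 0.2  -0.12 -0.47]
[1.64488722 2.71259477 1.03744785] 25.001095973420888
```

Request:
arm_command(
  steps=[
    {"rot": [-1.7, 0.2, 2.5], "slide": [-0.002, 0.001, -0.0015], "grip": 0},
    {"rot": [-1.7, 0.2, 2.5], "slide": [0, 0, 0], "grip": 0},
    {"rot": [0, 0, 0], "slide": [0, 0, 0], "grip": 0},
    {"rot": [0, 0, 0], "slide": [0, 0, 0], "grip": 0.35},
    {"rot": [0, 0, 0], "slide": [0, 0, 0], "grip": 0.35},
    {"rot": [0, 0, 0], "slide": [0, 0, 0], "grip": 0.35},
    {"rot": [0, 0, 0], "slide": [0, 0, 0], "grip": 0.35},
    {"rot": [0, 0, 0], "slide": [0, 0, 0], "grip": 0.35},
  ],
)

```text
time: 8.35
ee_pos: [0.6674, 0.0269, 0.1295]
eef_rot: [0.727, 0.617, 0.208, 0.218]
ft_force: [0.8, -0.4, -0.5]
width: 0.0302
grip_force: 0.0
```

```bash
python3 -c "
from h import *
to(W(v,panel(.066,.044,.021))[0],R.from_rotvec(1.40*n)*Rp)
to(W(v,panel(.0635,-.044,.111))[0]+[0,.0045,0],Rp)
to(W(v,panel(.0635,-.044,.021))[0]+[0,.0045,0],Rp)"
```

```text
t 8.35 ee [0.6674 0.0269 0.1295] F [ 0.8 -0.4 -0.5] w 0.0302 q [ 0.8   0.35 -1.12  1.99  0.98  0.58 -1.09]
slide [ 0.0019 -0.003   0.0015] rot [ 3.64 -0.32 -5.2 ]
t 8.35 ee [0.6674 0.0269 0.1295] F [ 0.8 -0.4 -0.5] w 0.0302 q [ 0.8   0.35 -1.12  1.99  0.98  0.58 -1.09]
slide [-0.0605 -0.0805  0.0738] rot [ 49.43  -5.06 -70.89]
t 8.35 ee [0.6674 0.0269 0.1295] F [ 0.8 -0.4 -0.5] w 0.0302 q [ 0.8   0.35 -1.12  1.99  0.98  0.58 -1.09]
slide [-0.0091 -0.0858  0.0001] rot [ 49.43  -5.06 -70.89]
```

Request:
arm_command(
  steps=[
    {"rot": [0, 0, 0], "slide": [-0.0172, 0.0018, 0.0246], "grip": 0.45},
    {"rot": [0, 0, 0], "slide": [-0.0172, 0.0018, 0.0246], "grip": 0.5},
    {"rot": [5.49, -0.56, -7.88], "slide": [-0.0172, 0.0018, 0.0246], "grip": 0.5},
    {"rot": [5.49, -0.56, -7.88], "slide": [-0.001, -0.0095, 0], "grip": 0.5},
    {"rot": [5.49, -0.56, -7.88], "slide": [-0.001, -0.0095, 0], "grip": 0.5},
    {"rot": [5.49, -0.56, -7.88], "slide": [-0.001, -0.0095, 0], "grip": 0.5},
    {"rot": [5.49, -0.56, -7.88], "slide": [-0.001, -0.0095, 0], "grip": 0.5},
    {"rot": [5.49, -0.56, -7.88], "slide": [-0.001, -0.0095, 0], "grip": 0.5},
  ],
)

```text
time: 9.35
ee_pos: [0.6143, -0.0168, 0.1985]
eef_rot: [0.93, 0.211, 0.285, 0.096]
ft_force: [-0.1, -0.1, 0.7]
width: 0.0438
grip_force: 0.0
```

Request:
arm_command(
  steps=[
    {"rot": [5.49, -0.56, -7.88], "slide": [-0.001, -0.0095, 0], "grip": 0.5},
    {"rot": [5.49, -0.56, -7.88], "slide": [-0.001, -0.0095, 0], "grip": 0.5},
    {"rot": [5.49, -0.56, -7.88], "slide": [-0.001, -0.0095, 0], "grip": 0.5},
    {"rot": [0, 0, 0], "slide": [-0.001, -0.0095, 0], "grip": 0.5},
    {"rot": [0, 0, 0], "slide": [0, 0, 0], "grip": 0.5},
    {"rot": [0, 0, 0], "slide": [0, 0, 0], "grip": 0.5},
    {"rot": [0, 0, 0], "slide": [0, 0, 0], "grip": 0.5},
    {"rot": [0, 0, 0], "slide": [0, 0, 0], "grip": 0.5},
  ],
)

```text
time: 10.35
ee_pos: [0.6104, -0.0543, 0.1985]
eef_rot: [0.953, -0.025, 0.3, 0.022]
ft_force: [0.0, -0.3, 0.5]
width: 0.0433
grip_force: 0.0
```

```bash
python3 -c "
from h import *
to(W(v,panel(.0635,-.044,.021))[0]+[0,.0045,0],Rp)
import cv2
p=eyes.camera('top');cv2.imwrite('pics/t1.png',cv2.resize(p['pixels'][130:280,240:440,::-1],(800,600),interpolation=2))"
```

```text
t 10.35 ee [ 0.6104 -0.0543  0.1985] F [ 0.  -0.3  0.5] w 0.0433 q [ 1.35 -0.05 -1.31  2.05 -0.01  0.49 -1.6 ]
slide [ 0.0479 -0.0047 -0.0689] rot [ 1.57 -0.17 -2.4 ]
```

View pics/t1.png

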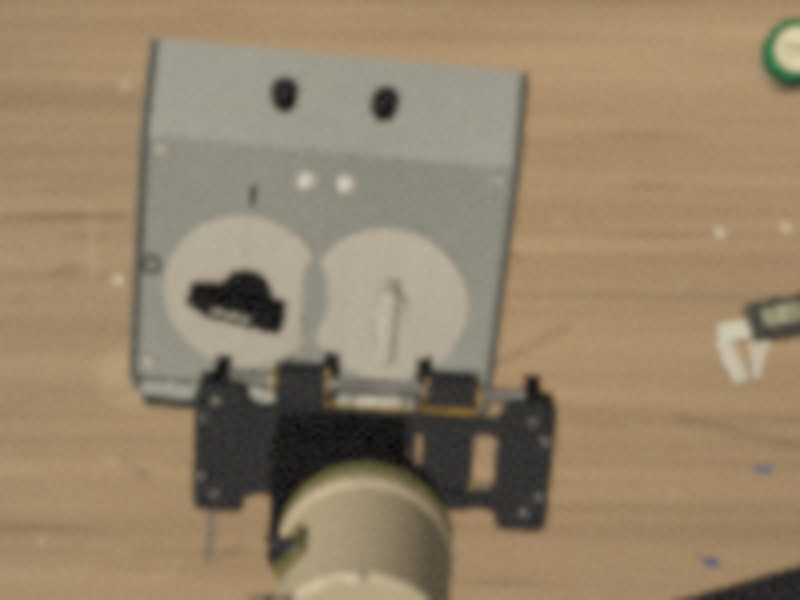

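The top view shows the isolator bar at (235,300) pointing left towards the ring. The latch bar, at (390,320), lies between the open fingers, so I'll go down and grip it.

Request:
arm_command(
  steps=[
    {"rot": [0.8, -0.1, -1.2], "slide": [0.016, -0.0016, -0.023], "grip": 0.5},
    {"rot": [0.8, -0.1, -1.2], "slide": [0.016, -0.0016, -0.023], "grip": 0.5},
    {"rot": [0, 0, 0], "slide": [0.016, -0.0016, -0.023], "grip": 0.5},
    {"rot": [0, 0, 0], "slide": [0, 0, 0], "grip": 0.5},
    {"rot": [0, 0, 0], "slide": [0, 0, 0], "grip": 0},
    {"rot": [0, 0, 0], "slide": [0, 0, 0], "grip": 0},
    {"rot": [0, 0, 0], "slide": [0, 0, 0], "grip": 0},
    {"rot": [0, 0, 0], "slide": [0, 0, 0], "grip": 0},
  ],
)

```text
time: 11.4
ee_pos: [0.6481, -0.0616, 0.1389]
eef_rot: [0.954, -0.045, 0.296, 0.019]
ft_force: [-4.8, -8.3, 7.8]
width: 0.0119
grip_force: 25.4
```

Request:
arm_command(
  steps=[
    {"rot": [0, 0, 0], "slide": [0, 0, 0], "grip": 0},
    {"rot": [0, 0, 0], "slide": [0, 0, 0], "grip": 0},
    {"rot": [-2.86, 0.3, 4.1], "slide": [0, 0, 0], "grip": 0},
    {"rot": [-4, 0.41, 5.73], "slide": [0, 0, 0], "grip": 0},
    {"rot": [-4, 0.41, 5.73], "slide": [0, 0, 0], "grip": 0},
    {"rot": [-4, 0.41, 5.73], "slide": [0, 0, 0], "grip": 0},
    {"rot": [0, 0, 0], "slide": [0, 0, 0], "grip": 0},
    {"rot": [0, 0, 0], "slide": [0, 0, 0], "grip": 0},
  ],
)

```text
time: 12.4
ee_pos: [0.6483, -0.0629, 0.1391]
eef_rot: [0.94, 0.169, 0.284, 0.088]
ft_force: [-8.4, -5.6, 8.9]
width: 0.0121
grip_force: 25.0
```

```bash
python3 -c "
from h import *
to(W(v,panel(.0635,-.044,.021))[0]+[0,.0045,0],R.from_rotvec(1.40*n)*Rp);print(sensors.read_state()['torque'],sensors.read_state()['grip_force'])"
```

```text
t 12.4 ee [ 0.6483 -0.0629  0.1391] F [-8.4 -5.6  8.9] w 0.0121 q [ 1.09  0.3  -1.2   2.02  0.79  0.51 -1.83]
slide [ 0.01    0.004  -0.0094] rot [-30.03   3.01  44.41]
[-1.12156034  0.80131163 -0.90709216] 25.024418234825134
```

Request:
arm_command(
  steps=[
    {"rot": [-3.7, 0.4, 5.3], "slide": [-0.001, -0.001, 0], "grip": 0},
    {"rot": [-3.7, 0.4, 5.3], "slide": [0, 0, 0], "grip": 0},
    {"rot": [-3.7, 0.4, 5.3], "slide": [0, 0, 0], "grip": 0},
    {"rot": [-3.7, 0.4, 5.3], "slide": [0, 0, 0], "grip": 0},
    {"rot": [-3.7, 0.4, 5.3], "slide": [0, 0, 0], "grip": 0},
    {"rot": [-3.7, 0.4, 5.3], "slide": [0, 0, 0], "grip": 0},
    {"rot": [-3.7, 0.4, 5.3], "slide": [0, 0, 0], "grip": 0},
    {"rot": [-3.7, 0.4, 5.3], "slide": [0, 0, 0], "grip": 0},
  ],
  newtons=35,
)

```text
time: 13.4
ee_pos: [0.6495, -0.0645, 0.1404]
eef_rot: [0.77, 0.562, 0.219, 0.208]
ft_force: [22.1, -8.6, -10.0]
width: 0.0115
grip_force: 35.0
```

```bash
python3 -c "
from h import *
to(W(v,panel(.0635,-.044,.021))[0]+[0,.0045,0],R.from_rotvec(1.40*n)*Rp);print(sensors.read_state()['torque'],sensors.read_state()['grip_force'])"
```

```text
t 13.4 ee [ 0.6495 -0.0645  0.1404] F [ 22.1  -8.6 -10. ] w 0.0115 q [ 1.2   0.4  -1.35  2.02  0.97  0.58 -1.04]
slide [ 0.0088  0.0056 -0.0107] rot [-0.29  0.24  1.9 ]
[-1.16628374 -2.28877407 -0.76304015] 34.991655349731445
```

Request:
arm_command(
  steps=[
    {"rot": [-2.9, 0.3, 4.1], "slide": [0.002, -0.001, 0.001], "grip": 0},
    {"rot": [-2.9, 0.3, 4.1], "slide": [0.001, -0.001, 0], "grip": 0},
    {"rot": [0, 0, 0], "slide": [0, 0, 0], "grip": 0},
    {"rot": [0, 0, 0], "slide": [0, 0, 0], "grip": 0},
    {"rot": [0, 0, 0], "slide": [0, 0, 0], "grip": 0.25},
    {"rot": [0, 0, 0], "slide": [0, 0, 0], "grip": 0.35},
    {"rot": [0, 0, 0], "slide": [-0.01, 0.001, 0.015], "grip": 0.35},
    {"rot": [0, 0, 0], "slide": [-0.015, 0.0015, 0.021], "grip": 0.35},
  ],
)

```text
time: 14.4
ee_pos: [0.6254, -0.0601, 0.1742]
eef_rot: [0.718, 0.628, 0.201, 0.224]
ft_force: [-1.4, 0.6, 0.1]
width: 0.0298
grip_force: 0.0
```

Request:
arm_command(
  steps=[
    {"rot": [0, 0, 0], "slide": [-0.025, 0.0025, 0.035], "grip": 0.35},
    {"rot": [0, 0, 0], "slide": [-0.035, 0, 0.01], "grip": 0.35},
    {"rot": [0, 0, 0], "slide": [-0.035, 0, 0], "grip": 0.35},
    {"rot": [0, 0, 0], "slide": [-0.035, 0.005, 0], "grip": 0.35},
    {"rot": [0, 0, 0], "slide": [-0.035, 0.01, 0], "grip": 0.35},
    {"rot": [0, 0, 0], "slide": [0, 0.01, 0], "grip": 0.35},
    {"rot": [0, 0, 0], "slide": [0, 0.01, 0], "grip": 0.35},
    {"rot": [0, 0, 0], "slide": [0, 0, 0], "grip": 0.35},
  ],
)

```text
time: 15.4
ee_pos: [0.492, -0.0303, 0.1677]
eef_rot: [0.726, 0.637, 0.163, 0.2]
ft_force: [-0.0, 0.7, 0.3]
width: 0.0302
grip_force: 0.0
```

```bash
python3 -c "
from h import *
h=W(v,(-.131,0,.04))[0]+[-.001,.002,0]
Rt=R.from_rotvec(np.pi/2*n)*Rp
to(h-.019*n+.06*n,Rt)
print(h)
import cv2
p=eyes.camera('top');cv2.imwrite('pics/t2.png',cv2.resize(p['pixels'][130:280,240:440,::-1],(800,600),interpolation=2))"
```

```text
t 15.4 ee [ 0.492  -0.0303  0.1677] F [-0.   0.7  0.3] w 0.0302 q [ 1.08 -0.42 -1.    2.26 -0.49  0.63  0.23]
slide [ 0.0659  0.0234 -0.0941] rot [ 0.38 -5.23  1.92]
[ 0.58127133 -0.00932617  0.04      ]
```

View pics/t2.png

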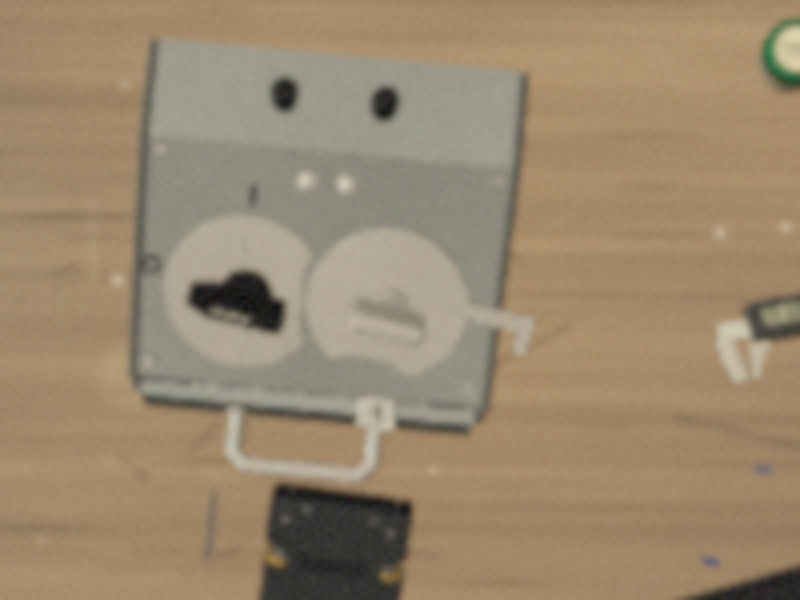

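The latch's hook is out to the right at (500,320) and off the stud. The handle bar runs from (235,462) to (362,474). I'll pull with a 25° tilt to stay within the joint ranges.

```bash
cat >> h.py <<'E'
def RT(deg):
    a=np.radians(deg); return R.from_matrix(np.c_[yc,A@[np.cos(a),0,np.sin(a)],A@[np.sin(a),0,-np.cos(a)]])
def back(px,c,z):
    d=c["pose"][:3,:3]@np.linalg.solve(c["intrinsics"],[*px,1]); o=c["pose"][:3,3]; return o+d*(z-o[2])/d[2]
E
python3 -c "
from h import *
c=eyes.camera('top')
f=lambda x,y:(240+(x+.5)/4-.5,130+(y+.5)/4-.5)
m=back(f(300,468),c,.042); print('bar mid',m, 'model',W(v,(-.131,0,.04)))
print('ends',back(f(235,462),c,.042),back(f(362,474),c,.042), 'tray', back(f(0,0),c,0)*0)
Rt=RT(25); z=Rt.as_matrix()[:,2]
print('z',z.round(3))
to(m*[1,1,0]+[0,0,.04]+.019*z-.07*z,Rt)"
```

```text
bar mid [ 0.57582929 -0.01119567  0.042     ] model [[ 0.58227133 -0.01132617  0.04      ]]
ends [0.57943186 0.03078853 0.042     ] [ 0.57221681 -0.05119822  0.042     ] tray [0. 0. 0.]
z [ 0.42  -0.043 -0.906]
t 15.5 ee [ 0.4917 -0.0313  0.1675] F [-0.6 -0.2  0.3] w 0.0306 q [ 1.08 -0.42 -0.99  2.27 -0.49  0.63  0.23]
slide [ 0.0627  0.0223 -0.0813] rot [1.53 4.67 1.93]
```

Request:
arm_command(
  steps=[
    {"rot": [0.3, 0.93, 0.39], "slide": [0.0122, 0.0046, -0.0151], "grip": 0.24},
    {"rot": [0.3, 0.93, 0.39], "slide": [0.0122, 0.0046, -0.0151], "grip": 0.24},
    {"rot": [0.3, 0.93, 0.39], "slide": [0.0122, 0.0046, -0.0151], "grip": 0.24},
    {"rot": [0.3, 0.93, 0.39], "slide": [0.0122, 0.0046, -0.0151], "grip": 0.24},
    {"rot": [0.3, 0.93, 0.39], "slide": [0.0122, 0.0046, -0.0151], "grip": 0.24},
    {"rot": [0, 0, 0], "slide": [0, 0, 0], "grip": 0.24},
    {"rot": [0, 0, 0], "slide": [0, 0, 0], "grip": 0.24},
    {"rot": [0, 0, 0], "slide": [0, 0, 0], "grip": 0.24},
  ],
)

```text
time: 16.5
ee_pos: [0.53, -0.0133, 0.1044]
eef_rot: [0.727, 0.654, 0.138, 0.159]
ft_force: [0.7, -0.1, 0.0]
width: 0.0208
grip_force: 0.0
```

```bash
python3 -c "
from h import *
to([.583,-.0115,.029],RT(25))"
```

```text
t 16.5 ee [ 0.53   -0.0133  0.1044] F [ 0.7 -0.1  0. ] w 0.0208 q [ 1.31  0.06 -1.42  2.17  0.28  0.56 -0.41]
slide [ 0.053   0.0018 -0.0754] rot [ 0.36 -0.75  0.3 ]
```

Request:
arm_command(
  steps=[
    {"rot": [0.4, -0.8, 0.3], "slide": [0.0115, 0.002, -0.0062], "grip": 0.24},
    {"rot": [0, 0, 0], "slide": [0.0115, 0.002, -0.0062], "grip": 0.24},
    {"rot": [0, 0, 0], "slide": [0.006, 0, -0.0126], "grip": 0.24},
    {"rot": [0, 0, 0], "slide": [0.006, 0, -0.0126], "grip": 0.24},
    {"rot": [0, 0, 0], "slide": [0.006, 0, -0.0126], "grip": 0.24},
    {"rot": [0, 0, 0], "slide": [0.006, 0, -0.0126], "grip": 0.24},
    {"rot": [0, 0, 0], "slide": [0.006, 0, -0.0126], "grip": 0.24},
    {"rot": [0, 0, 0], "slide": [0, 0, 0], "grip": 0.24},
  ],
)

```text
time: 17.5
ee_pos: [0.5829, -0.0093, 0.029]
eef_rot: [0.725, 0.654, 0.146, 0.16]
ft_force: [-0.1, 0.1, 0.2]
width: 0.021
grip_force: 0.0
```

```bash
python3 -c "
from h import *
to([.583,-.0115,.029],RT(25))"
```

```text
t 17.5 ee [ 0.5829 -0.0093  0.029 ] F [-0.1  0.1  0.2] w 0.021 q [ 0.8   0.37 -1.    2.12  0.87  0.52 -0.91]
slide [ 0.0001 -0.0022  0.    ] rot [-0.08  0.02 -0.03]
```

Now close on the bar, then start the pull along the console's −x, (−0.995, 0.10).

Request:
arm_command(
  steps=[
    {"rot": [0, 0, 0], "slide": [0, 0, 0], "grip": 0},
    {"rot": [0, 0, 0], "slide": [0, 0, 0], "grip": 0},
    {"rot": [0, 0, 0], "slide": [0, 0, 0], "grip": 0},
    {"rot": [0, 0, 0], "slide": [-0.005, 0.0005, 0], "grip": 0},
    {"rot": [0, 0, 0], "slide": [-0.01, 0.001, 0], "grip": 0},
    {"rot": [0, 0, 0], "slide": [-0.01, 0.001, 0], "grip": 0},
    {"rot": [0, 0, 0], "slide": [-0.01, 0.001, 0], "grip": 0},
    {"rot": [0, 0, 0], "slide": [0, 0, 0], "grip": 0},
  ],
)

```text
time: 18.5
ee_pos: [0.5461, -0.0061, 0.0277]
eef_rot: [0.725, 0.654, 0.144, 0.16]
ft_force: [-2.0, 0.7, -26.0]
width: 0.0086
grip_force: 35.0
```

```bash
python3 -c "
from h import *
to([.583,-.0115,.029],RT(25))"
```

```text
t 18.5 ee [ 0.5461 -0.0061  0.0277] F [ -2.    0.7 -26. ] w 0.0086 q [ 0.87  0.29 -1.06  2.21  0.82  0.48 -0.9 ]
slide [ 0.0369 -0.0054  0.0013] rot [-0.05 -0.13 -0.01]
```

Request:
arm_command(
  steps=[
    {"rot": [0, 0, 0], "slide": [-0.012, 0.0012, -0.001], "grip": 0},
    {"rot": [0, 0, 0], "slide": [-0.012, 0.0012, -0.001], "grip": 0},
    {"rot": [0, 0, 0], "slide": [-0.012, 0.0012, 0], "grip": 0},
    {"rot": [0, 0, 0], "slide": [-0.012, 0.0012, 0], "grip": 0},
    {"rot": [0, 0, 0], "slide": [-0.012, 0.0012, 0], "grip": 0},
    {"rot": [0, 0, 0], "slide": [-0.012, 0.0012, 0], "grip": 0},
    {"rot": [0, 0, 0], "slide": [-0.012, 0.0012, 0], "grip": 0},
    {"rot": [0, 0, 0], "slide": [0, 0, 0], "grip": 0},
  ],
)

```text
time: 19.5
ee_pos: [0.4644, 0.0011, 0.0275]
eef_rot: [0.725, 0.654, 0.145, 0.162]
ft_force: [-2.5, -5.8, -10.4]
width: 0.0086
grip_force: 35.0
```

```bash
python3 -c "
from h import *
to([.583,-.0115,.029],RT(25))"
```

```text
t 19.5 ee [0.4644 0.0011 0.0275] F [ -2.5  -5.8 -10.4] w 0.0086 q [ 1.16  0.03 -1.32  2.39  0.41  0.35 -0.61]
slide [ 0.1186 -0.0126  0.0015] rot [0.14 0.11 0.03]
```

Request:
arm_command(
  steps=[
    {"rot": [0.3, 3, 0], "slide": [-0.002, 0.0002, 0], "grip": 0},
    {"rot": [0.3, 3, 0], "slide": [-0.002, 0.0002, 0], "grip": 0},
    {"rot": [0.3, 3, 0], "slide": [-0.002, 0.0002, 0], "grip": 0},
    {"rot": [0, 0, 0], "slide": [-0.002, 0.0002, 0], "grip": 0},
    {"rot": [0, 0, 0], "slide": [-0.002, 0.0002, 0], "grip": 0},
    {"rot": [0, 0, 0], "slide": [-0.002, 0.0002, 0], "grip": 0},
    {"rot": [0, 0, 0], "slide": [0, 0, 0], "grip": 0},
    {"rot": [0, 0, 0], "slide": [0, 0, 0], "grip": 0},
  ],
)

```text
time: 20.5
ee_pos: [0.4571, 0.0028, 0.0295]
eef_rot: [0.735, 0.663, 0.097, 0.106]
ft_force: [25.6, -9.8, -35.8]
width: 0.0089
grip_force: 35.0
```

```bash
python3 -c "
from h import *
to([.583,-.0115,.029],RT(25))"
```

```text
t 20.5 ee [0.4571 0.0028 0.0295] F [ 25.6  -9.8 -35.8] w 0.0089 q [ 1.14  0.15 -1.31  2.28  0.41  0.57 -0.56]
slide [ 0.1259 -0.0143 -0.0005] rot [-0.96 -8.37  0.  ]
```

Request:
arm_command(
  steps=[
    {"rot": [0, 0, 0], "slide": [0.002, 0, -0.001], "grip": 0.28},
    {"rot": [0, 0, 0], "slide": [0, 0, 0], "grip": 0.28},
    {"rot": [0, 0, 0], "slide": [0, 0, 0], "grip": 0.28},
    {"rot": [0, 0, 0], "slide": [-0.004, 0, 0.014], "grip": 0.28},
    {"rot": [0, 0, 0], "slide": [-0.006, 0, 0.022], "grip": 0.3},
    {"rot": [0, 0, 0], "slide": [-0.006, 0, 0.022], "grip": 0.35},
    {"rot": [0, 0, 0], "slide": [-0.006, 0, 0.022], "grip": 0.35},
    {"rot": [0, 0, 0], "slide": [-0.01, 0, 0.03], "grip": 0.35},
  ],
)

```text
time: 21.5
ee_pos: [0.4215, 0.0025, 0.1292]
eef_rot: [0.736, 0.663, 0.09, 0.102]
ft_force: [1.2, -0.9, -1.1]
width: 0.0303
grip_force: 0.0
```

```bash
python3 -c "
from h import *
import cv2
p=eyes.camera('top');cv2.imwrite('pics/t3.png',cv2.resize(p['pixels'][170:320,250:450,::-1],(800,600),interpolation=2))
m=W(v,(-.165,0,.043))[0]; print(m)
to(m+[0,0,.06],RT(10))
for k in ('cell','drawer_pull'): print(k,[(np.round(d['bbox']),round(d['conf'],2)) for d in eyes.look_for(k,p)[:2]])"
```

```text
[ 0.54845083 -0.00783707  0.043     ]
t 21.55 ee [0.4224 0.0027 0.1325] F [2.8 1.1 2.4] w 0.0305 q [ 1.07 -0.39 -1.03  2.25 -0.42  0.86  0.16]
slide [ 0.126  -0.0106 -0.0295] rot [ 0.79  5.76 -0.  ]
cell [(array([275., 184., 316., 222.]), 0.6), (array([299., 252., 321., 264.]), 0.55)]
drawer_pull [(array([270., 229., 353., 296.]), 0.97), (array([418., 204., 475., 225.]), 0.2)]
```

View pics/t3.png

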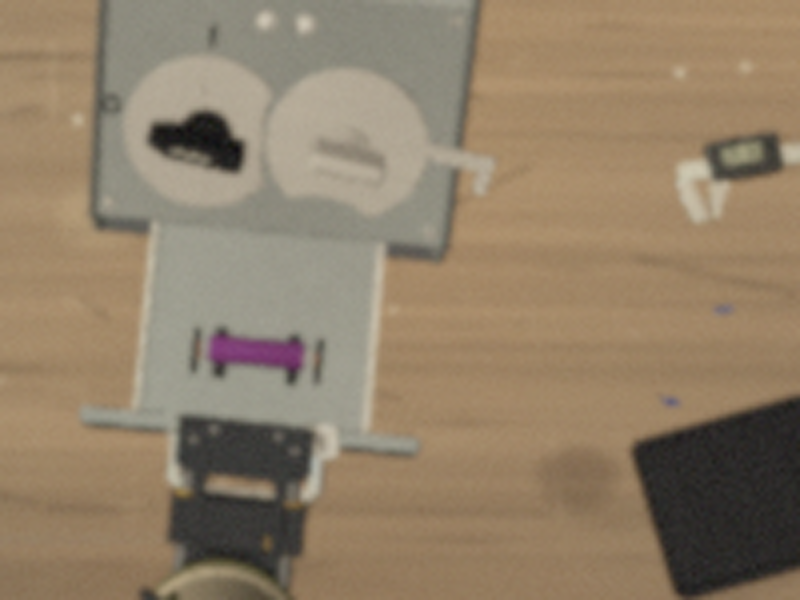

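The drawer is open, with the purple cell at (257,352) in its cradle. The hook is out to the right at (485,170) and the isolator bar still points left.

```bash
python3 -c "
from h import *
c=eyes.camera('top')
f=lambda x,y:(250+(x+.5)/4-.5,170+(y+.5)/4-.5)
m=back(f(257,352),c,.048); print('cell',m)
a,b=back(f(210,348),c,.048),back(f(303,356),c,.048); print('yaw',np.arctan2((a-b)[1],(a-b)[0])-np.pi/2)
print('front edge x at top',((back(f(250,431),c,.063)-[v[0],v[1],0])@A).round(4), 'cell in console',((m-[v[0],v[1],0])@A).round(4))
m[2]=.043; Rt=RT(10); z=Rt.as_matrix()[:,2]; print(m+.008*z, z)
to(m+.008*z-.06*z,Rt)"
```

```text
cell [ 0.54661434 -0.00946147  0.048     ]
yaw -0.07894260676118625
front edge x at top [-0.2185 -0.0031  0.063 ] cell in console [-0.1667 -0.0018  0.048 ]
[ 0.54799619 -0.00960403  0.03512154] [ 0.17273142 -0.01781987 -0.98480775]
t 21.7 ee [0.422  0.0024 0.1283] F [-0.4 -0.1 -1. ] w 0.0305 q [ 1.07 -0.38 -1.04  2.25 -0.41  0.85  0.15]
slide [ 0.1157 -0.0109 -0.0341] rot [0.8  5.59 0.04]
```

Request:
arm_command(
  steps=[
    {"rot": [0.2, 1.4, 0], "slide": [0.0193, -0.0018, 0], "grip": 0.35},
    {"rot": [0.2, 1.4, 0], "slide": [0.0193, -0.0018, 0], "grip": 0.35},
    {"rot": [0.2, 1.4, 0], "slide": [0.0193, -0.0018, 0], "grip": 0.35},
    {"rot": [0.2, 1.4, 0], "slide": [0.0193, -0.0018, -0.01], "grip": 0.35},
    {"rot": [0, 0, 0], "slide": [0.0193, -0.0018, -0.012], "grip": 0.35},
    {"rot": [0, 0, 0], "slide": [0.0193, -0.0018, -0.012], "grip": 0.35},
    {"rot": [0, 0, 0], "slide": [0, 0, 0], "grip": 0.35},
    {"rot": [0, 0, 0], "slide": [0, 0, 0], "grip": 0.35},
  ],
)

```text
time: 22.7
ee_pos: [0.5268, -0.0067, 0.0979]
eef_rot: [0.739, 0.668, 0.059, 0.063]
ft_force: [0.9, 0.2, 1.0]
width: 0.0304
grip_force: 0.0
```

```bash
python3 -c "
from h import *
to([.548,-.0095,.035],RT(10))"
```

```text
t 22.7 ee [ 0.5268 -0.0067  0.0979] F [0.9 0.2 1. ] w 0.0304 q [ 1.03  0.35 -1.25  1.97  0.47  0.93 -0.53]
slide [ 0.0212 -0.0028 -0.0629] rot [-0.2  -0.08 -0.16]
```

Request:
arm_command(
  steps=[
    {"rot": [0, 0, 0], "slide": [0.0112, -0.0008, -0.003], "grip": 0.35},
    {"rot": [0, 0, 0], "slide": [0.0025, -0.0005, -0.015], "grip": 0.35},
    {"rot": [0, 0, 0], "slide": [0.0025, -0.0005, -0.015], "grip": 0.35},
    {"rot": [0, 0, 0], "slide": [0.0025, -0.0005, -0.015], "grip": 0.35},
    {"rot": [0, 0, 0], "slide": [0.0025, -0.0005, -0.015], "grip": 0.35},
    {"rot": [0, 0, 0], "slide": [0, 0, 0], "grip": 0},
    {"rot": [0, 0, 0], "slide": [0, 0, 0], "grip": 0},
    {"rot": [0, 0, 0], "slide": [0, 0, 0], "grip": 0},
  ],
  newtons=12,
)

```text
time: 23.7
ee_pos: [0.5486, -0.0102, 0.0353]
eef_rot: [0.739, 0.668, 0.059, 0.064]
ft_force: [-0.1, -0.1, -0.2]
width: 0.0178
grip_force: 12.0
```

```bash
python3 -c "
from h import *
to([.548,-.0095,.035],RT(10));print(sensors.read_state()['grip_force'])"
```

```text
t 23.7 ee [ 0.5486 -0.0102  0.0353] F [-0.1 -0.1 -0.2] w 0.0178 q [ 0.87  0.48 -1.1   1.97  0.63  0.86 -0.65]
slide [-0.0006  0.0007 -0.0003] rot [-0.11 -0.05 -0.1 ]
11.97416534065269
```

Request:
arm_command(
  steps=[
    {"rot": [0, 0, 0], "slide": [0, 0, 0.008], "grip": 0},
    {"rot": [0, 0, 0], "slide": [0, 0, 0.015], "grip": 0},
    {"rot": [0, 0, 0], "slide": [-0.002, 0, 0.02], "grip": 0},
    {"rot": [0, 0, 0], "slide": [-0.002, 0, 0.02], "grip": 0},
    {"rot": [0, 0, 0], "slide": [-0.005, 0, 0.025], "grip": 0},
    {"rot": [0, 0, 0], "slide": [-0.005, 0, 0.025], "grip": 0},
    {"rot": [0, 0, 0], "slide": [-0.01, 0, 0.025], "grip": 0},
    {"rot": [0, 0, 0], "slide": [0, 0, 0], "grip": 0},
  ],
  newtons=15,
)

```text
time: 24.7
ee_pos: [0.5252, -0.0105, 0.175]
eef_rot: [0.739, 0.668, 0.059, 0.065]
ft_force: [0.2, -0.9, -0.6]
width: 0.0173
grip_force: 15.0
```

```bash
cat >> h.py <<'E'
ty=.285; TR=R.from_matrix(np.c_[[np.cos(ty),np.sin(ty),0],[np.sin(ty),-np.cos(ty),0],[0,0,-1]])
E
python3 -c "
from h import *
to([.458,-.330,.16],TR);print(sensors.read_state()['grip_force'])"
```

```text
t 24.7 ee [ 0.5252 -0.0105  0.175 ] F [ 0.2 -0.9 -0.6] w 0.0173 q [ 1.2   0.22 -1.39  1.89  0.31  1.05 -0.39]
slide [-0.0672 -0.3195 -0.015 ] rot [  6.86   8.22 -67.67]
14.969295775517821
```

Request:
arm_command(
  steps=[
    {"rot": [0.57, 0.685, -5.64], "slide": [-0.0056, -0.0266, 0], "grip": 0},
    {"rot": [0.57, 0.685, -5.64], "slide": [-0.0056, -0.0266, 0], "grip": 0},
    {"rot": [0.57, 0.685, -5.64], "slide": [-0.0056, -0.0266, 0], "grip": 0},
    {"rot": [0.57, 0.685, -5.64], "slide": [-0.0056, -0.0266, 0], "grip": 0},
    {"rot": [0.57, 0.685, -5.64], "slide": [-0.0056, -0.0266, 0], "grip": 0},
    {"rot": [0.57, 0.685, -5.64], "slide": [-0.0056, -0.0266, 0], "grip": 0},
    {"rot": [0.57, 0.685, -5.64], "slide": [-0.0056, -0.0266, 0], "grip": 0},
    {"rot": [0.57, 0.685, -5.64], "slide": [-0.0056, -0.0266, 0], "grip": 0},
  ],
)

```text
time: 25.7
ee_pos: [0.479, -0.2248, 0.1724]
eef_rot: [0.943, 0.33, 0.021, 0.021]
ft_force: [-0.2, -0.2, -0.4]
width: 0.0176
grip_force: 15.0
```

Request:
arm_command(
  steps=[
    {"rot": [0.57, 0.685, -5.64], "slide": [-0.0056, -0.0266, 0], "grip": 0},
    {"rot": [0.57, 0.685, -5.64], "slide": [-0.0056, -0.0266, 0], "grip": 0},
    {"rot": [0.57, 0.685, -5.64], "slide": [-0.0056, -0.0266, 0], "grip": 0},
    {"rot": [0.57, 0.685, -5.64], "slide": [-0.0056, -0.0266, 0], "grip": 0},
    {"rot": [0, 0, 0], "slide": [0, 0, -0.02], "grip": 0},
    {"rot": [0, 0, 0], "slide": [0, 0, -0.02], "grip": 0},
    {"rot": [0, 0, 0], "slide": [0, 0, -0.02], "grip": 0},
    {"rot": [0, 0, 0], "slide": [0, 0, 0], "grip": 0},
  ],
)

```text
time: 26.7
ee_pos: [0.4564, -0.3283, 0.1109]
eef_rot: [0.99, 0.143, -0.0, -0.003]
ft_force: [-0.6, 0.4, -0.3]
width: 0.0176
grip_force: 15.0
```

```bash
python3 -c "
from h import *
import cv2
to([.458,-.330,.012],TR)
c=eyes.camera('top')
o=proj([.45,-.33,.02],c)[0].astype(int)-[60,45]; print(o, [ (np.round(d['bbox']),round(d['conf'],2)) for d in eyes.look_for('cell',c)[:2]])
cv2.imwrite('pics/t4.png',cv2.resize(c['pixels'][o[1]:o[1]+90,o[0]:o[0]+120,::-1],(800,600),interpolation=2))
s=eyes.camera('scene'); q=proj([.458,-.33,.03],s)[0].astype(int)-[40,40]
cv2.imwrite('pics/s4.png',cv2.resize(s['pixels'][q[1]:q[1]+75,q[0]-20:q[0]+80,::-1],(800,600),interpolation=2)); print(q)"
```

```text
t 26.7 ee [ 0.4564 -0.3283  0.1109] F [-0.6  0.4 -0.3] w 0.0176 q [ 1.3   0.44 -0.93  1.72  0.38  1.17 -1.02]
slide [ 0.0016 -0.0017 -0.0989] rot [-0.32 -0.08 -0.07]
[377 251] [(array([179., 262., 207., 288.]), 0.38)]
[392 198]
```

View pics/s4.png

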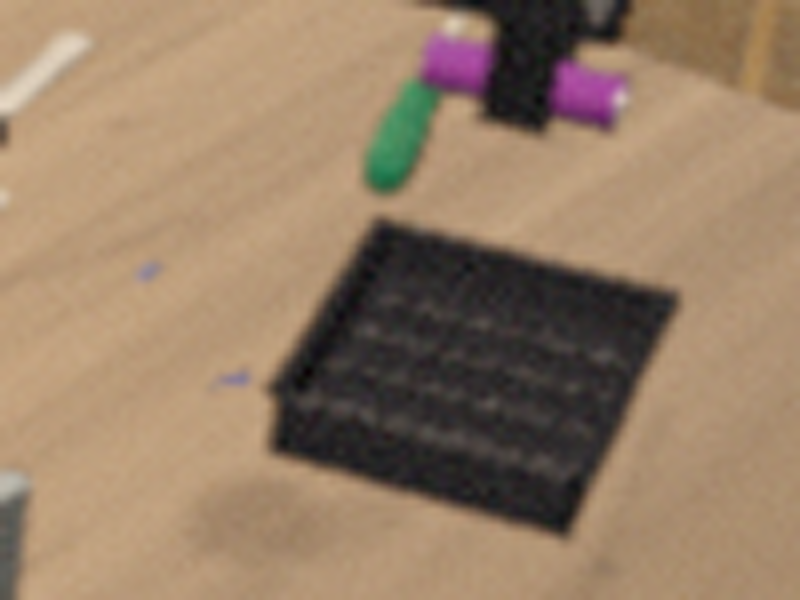

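The cell is held level above the tray, its axis parallel to the grooves. The tray's rim corners are (380,220), (678,297) and (272,390). I'll cross-check the tray fit with these.

```bash
python3 -c "
from h import *
t=eyes.camera('top');s=eyes.camera('scene')
g=lambda x,y:(372+(x+.5)/8-.5,198+(y+.5)/8-.5)
h=lambda x,y:(140+(x+.5)/2.2222-.5,120+(y+.5)/2.2222-.5)
T2=[((.05,.065,.024),h(597,360)),((.05,-.065,.024),h(701,329)),((-.05,-.065,.024),h(729,413)),((-.05,.065,.024),h(622,443))]
S=[((.05,.065,.024),(0,0))]
w0=[.4581,-.3301,.285]
print(((proj(W(w0,[(a,b,.024) for a in(.05,-.05) for b in (.065,-.065)]),s)-[371.56,197.56])*8).round())
cs=[((.05,-.065,.024),g(380,220)),((-.05,-.065,.024),g(678,297)),((.05,.065,.024),g(272,390))]
for n_,l in (('top',[(t,T2)]),('both',[(t,T2),(s,cs)])):
    w,r=fit(l,w0); print(n_,w.round(4),r.reshape(-1,2).round(1).tolist())"
```

```text
[[278. 398.]
 [390. 220.]
 [586. 485.]
 [676. 293.]]
top [ 0.4588 -0.3294  0.285 ] [[-0.5, -0.1], [0.5, 0.2], [0.1, -0.3], [-0.1, 0.2]]
both [ 0.459  -0.3294  0.2818] [[-0.5, -0.2], [0.6, 0.1], [0.0, -0.3], [-0.2, 0.1], [0.9, -0.1], [-0.6, -0.4], [0.2, 0.9]]
```

Request:
arm_command(
  steps=[
    {"rot": [0, 0, 0], "slide": [0.0026, -0.0011, -0.015], "grip": 0},
    {"rot": [0, 0, 0], "slide": [0, 0, -0.022], "grip": 0},
    {"rot": [0, 0, 0], "slide": [0, 0, -0.022], "grip": 0},
    {"rot": [0, 0, 0], "slide": [0, 0, -0.02], "grip": 0},
    {"rot": [0, 0, 0], "slide": [0, 0, -0.012], "grip": 0},
    {"rot": [0, 0, 0], "slide": [0, 0, -0.004], "grip": 0},
    {"rot": [0, 0, 0], "slide": [0, 0, 0], "grip": 0},
    {"rot": [0, 0, 0], "slide": [0, 0, 0], "grip": 0},
  ],
)

```text
time: 27.95
ee_pos: [0.4603, -0.3309, 0.0185]
eef_rot: [0.99, 0.142, 0.001, -0.001]
ft_force: [0.1, 0.2, -0.7]
width: 0.0173
grip_force: 15.0
```

```bash
python3 -c "
from h import *
to([.459,-.3294,.011],TR)"
```

```text
t 27.95 ee [ 0.4603 -0.3309  0.0185] F [ 0.1  0.2 -0.7] w 0.0173 q [ 1.23  0.57 -0.85  1.79  0.49  1.02 -1.1 ]
slide [-0.0013  0.0015 -0.0075] rot [-0.15  0.11  0.01]
```

Request:
arm_command(
  steps=[
    {"rot": [0, 0, 0], "slide": [-0.0013, 0.0015, -0.004], "grip": 0},
    {"rot": [0, 0, 0], "slide": [0, 0, -0.0035], "grip": 0},
    {"rot": [0, 0, 0], "slide": [0, 0, 0], "grip": 0},
    {"rot": [0, 0, 0], "slide": [0, 0, 0], "grip": 0},
    {"rot": [0, 0, 0], "slide": [0, 0, 0], "grip": 0.22},
    {"rot": [0, 0, 0], "slide": [0, 0, 0], "grip": 0.24},
    {"rot": [0, 0, 0], "slide": [0, 0, 0], "grip": 0.3},
    {"rot": [0, 0, 0], "slide": [0, 0, 0], "grip": 0.35},
  ],
)

```text
time: 28.95
ee_pos: [0.4586, -0.3291, 0.0104]
eef_rot: [0.99, 0.142, 0.001, -0.002]
ft_force: [-0.2, -0.7, 0.7]
width: 0.0278
grip_force: 0.0
```

Request:
arm_command(
  steps=[
    {"rot": [0, 0, 0], "slide": [0, 0, 0.01], "grip": 0.35},
    {"rot": [0, 0, 0], "slide": [0, 0, 0.02], "grip": 0.35},
    {"rot": [0, 0, 0], "slide": [0, 0, 0.04], "grip": 0.35},
    {"rot": [0, 0, 0], "slide": [0, 0, 0.04], "grip": 0.35},
    {"rot": [0, 0, 0], "slide": [-0.02, -0.01, 0.04], "grip": 0.35},
    {"rot": [0, 0, 0], "slide": [-0.04, -0.04, 0.03], "grip": 0.35},
    {"rot": [0, 0, 0], "slide": [-0.04, -0.04, 0], "grip": 0.35},
    {"rot": [0, 0, 0], "slide": [-0.04, -0.04, 0], "grip": 0.35},
  ],
)

```text
time: 29.95
ee_pos: [0.3185, -0.4594, 0.1919]
eef_rot: [0.99, 0.142, 0.001, -0.0]
ft_force: [0.2, -0.8, 0.2]
width: 0.0307
grip_force: 0.0
```

```bash
python3 -c "
from h import *
import cv2
to([.459,-.3294,.011],TR)
s=eyes.camera('scene');cv2.imwrite('pics/s5.png',cv2.resize(s['pixels'][150:315,210:470,::-1],(800,508),interpolation=2))
print([ (np.round(d['bbox']),round(d['conf'],2)) for d in eyes.look_for('cell',s)[:2]])"
```

```text
t 29.95 ee [ 0.3185 -0.4594  0.1919] F [ 0.2 -0.8  0.2] w 0.0307 q [ 1.64  0.33 -0.91  1.64  0.27  1.3  -0.6 ]
slide [ 0.1405  0.13   -0.1809] rot [-0.05  0.11 -0.03]
[(array([419., 236., 440., 247.]), 0.63)]
```

View pics/s5.png

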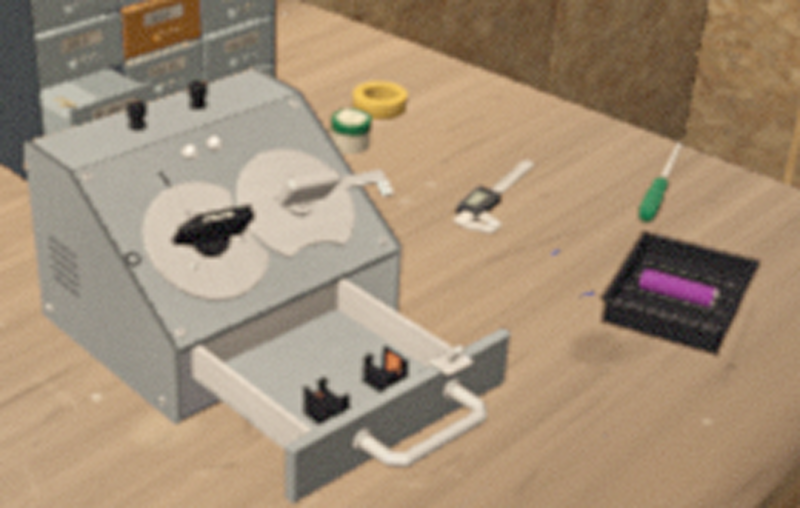

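The scene shows the cell at (678,287) lying in a middle groove. The isolator points left, the hook is out to the right and the drawer is open; it reached its stop with 25 N on the pull.

```bash
python3 -c "
from bench import order
print(order.close_job())"
```

```text
the job is handed in; nothing more can be done
None
```

The job is handed in at about 30 s: the isolator is off, the latch is released, the drawer is pulled to its stop, and the cell lies in a groove of the black tray; in the last picture nothing else on the bench looked moved.

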